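# Clear the dental cast and trace its joint

## Task

Someone left the ear defenders standing over the dental cast: first hang them over the bench rail by their band, one cup on each side of the bar. Then take the stylus from its block and run its tip slowly, at 2 to 3 cm a second, down inside the horseshoe-shaped joint groove of the cast, all the way from the end beside the small round stub to the other end. Finally stand the stylus back in its block, down to its collar, and leave the jar, bottle and dish where they are.

Things in the scene. Friction and masses are not known exactly. Their poses are not given: they have to be found in the camera images.
- cast: Dental cast fixed to the bench: horseshoe-shaped, 90 mm wide (x), 93 mm long, tan stone base, white plaster top face 35 mm above the bench, row of teeth 8 mm high along its outer edge. Origin: on the bench at the centre of the horseshoe's half circle; round side to +y, straight back 48 mm to -y. Its U-shaped joint groove, inside the teeth, is 8 mm wide, 7 mm deep, blind at both ends.
- ear_defenders: Grey rigid ear defenders (0.2 kg) standing on their cups astride the cast, 160 mm wide, 114 mm high. Origin: on the bench midway between the cups; z up, x from cup to cup, y through the tunnel under the band (the bar must lie along it). Cups 42 mm deep, 50 mm high, inner faces 116 mm apart. Black grip block on the crown, 30 mm (x) by 26 mm (y), 88 to 114 mm above the origin: grasp it there.
- band_under (a point): Middle of the underside of the ear defenders' band at the crown, 82 mm above their origin, axes as theirs. The band is 6 mm thick, 28 mm deep (y), flat for 36 mm (x), then slopes down on both sides.
- rail: Bench rail, fixed: a steel round bar 12 mm thick and 220 mm long, along the rail's own y axis, on two posts at its ends. Origin on the bench below the bar's middle. It stands on one side of the cast, left or right, turned by up to 0.4 rad.
- rail_mid (a point): Centre of the rail's bar, on its axis, 150 mm above the bench (top of the bar at 156 mm), axes as the rail's.
- stylus: Metal stylus (0.09 kg), 145 mm long, standing upright, tip down, in its block. Origin: the very end of its tip; z up along the shaft. Needle 4 mm thick up to 25 mm from the tip, shank 10 mm thick to 62 mm, collar 24 mm wide from 62 to 68 mm, round handle 18 mm thick from 68 to 145 mm.
- block: Wooden stylus block, fixed, 60 x 60 x 64 mm high, on the other side of the cast from the rail. Origin: on the bench at its centre. A 17 mm hole goes straight down through its centre; the stylus's collar rests on the block's top (tip then 2 mm above the bench).
- seam_0 (a point): Starting end of the groove: point 0 of nine, 18.5 mm apart on its centre line, 31 mm above the bench (4 mm below the rim). In the cast's frame the line goes from (-26,-33) mm straight to (-26,0), by a half circle of radius 26 mm over +y to (26,0), straight to (26,-33). A round stub, 10 mm wide and 10 mm high, at (-37,-41) mm stands beside this end.
- seam_1 (a point): Point 1 of 9, evenly spaced 18.5 mm apart on the groove's centre line, 31 mm above the bench (4 mm below the rim).
- seam_2 (a point): Point 2 of 9, evenly spaced 18.5 mm apart on the groove's centre line, 31 mm above the bench (4 mm below the rim).
- seam_3 (a point): Point 3 of 9, evenly spaced 18.5 mm apart on the groove's centre line, 31 mm above the bench (4 mm below the rim).
- seam_4 (a point): Point 4 of 9, evenly spaced 18.5 mm apart on the groove's centre line, 31 mm above the bench (4 mm below the rim).
- seam_5 (a point): Point 5 of 9, evenly spaced 18.5 mm apart on the groove's centre line, 31 mm above the bench (4 mm below the rim).
- seam_6 (a point): Point 6 of 9, evenly spaced 18.5 mm apart on the groove's centre line, 31 mm above the bench (4 mm below the rim).
- seam_7 (a point): Point 7 of 9, evenly spaced 18.5 mm apart on the groove's centre line, 31 mm above the bench (4 mm below the rim).
- seam_8 (a point): Point 8 of 9, evenly spaced 18.5 mm apart on the groove's centre line, 31 mm above the bench (4 mm below the rim): far end.
- jar: Bystander: white jar, 60 mm wide, 75 mm high, origin under its middle.
- bottle: Bystander: small amber bottle, 28 mm wide, 70 mm high, origin under its middle.
- dish: Bystander: white ceramic dish, 70 mm wide, 30 mm high, origin under its middle.
Not all that is in view belongs to the job. What is meant by the block is not red, and is the larger of those in its own colour.

How it is judged:
By the outcome, as a careful person would: the job done as asked, in the order asked, and still so for the second after the job is handed in, with the robot touching nothing.
It also fails if it takes over 72 s, if anything falls off the work surface, if the arm or the gripper's body presses on something with over 40 N, if the wrist force passes 120 N, or if a joint passes its speed limit or range.

## Robot

A 6-joint arm with a two-finger parallel gripper is mounted at the origin on the work surface. World frame = base frame: x ahead of the robot, y to its left, z up, the work surface at z = 0. Lengths are in mm, angles in rad, forces in N, time in s.
With the tool pointing down it reaches from about 300 to 1000 mm from the base axis. Payload 5.1 kg.
Tool frame: the origin (TCP) lies at the very end of the fingers, on their centre line; the grasp point (between the pads) lies 19 mm behind it; z points along the fingers, y is the line along which they close (so a half turn about z gives the same grasp; the last joint's range is limited). The gripper opens to 95 mm and grips with 3 to 60 N. Pads are 20 mm wide; open, the fingers measure 119 mm over their backs; the gripper's body (75 mm by 180 mm) begins 59 mm behind the grasp point.
Start: joints at [1.179, 0.124, 1.65, -0, 1.367, -0.083], TCP at [197.566, 619.235, 214.656] pointing down, gripper open.
Joint ranges: [-2.61, 2.61], [-1.02, 2.33], [0.03, 2.71], [-1.35, 4.49], [0.32, 2.68], [-2.91, 2.91]. Speed limits (rad/s): [2.57, 2.57, 3.14, 3.14, 3.14, 3.14].

## Interface

Orientations are given as a unit quaternion [x, y, z, w].
In Python, from plant import read_state, snapshot, calibration, close_job, search_frame, spot_point gives the robot as it stands.
- The arm moves only by the tool play_rows, never from a script. Its argument "deltas" is a list of rows, each a list of 3 entries, a list of its own where there are three numbers: the opening, from -1 (shut) to 1 (fully open), then the shift along the world's x, y, z scaled (see below), then the turn about the world's z scaled (see below). In form: [[grip, [dx, dy, dz], turn], ...]. A call has 1 to 20 rows; each row is the pose to reach, as a shift and turn from the pose commanded when the call began, turning the shorter way round; what a row does not reach only later rows make up. The controller multiplies each number of a shift by 0.3 m and each number of a turn by 360 degrees. A row lasts 1/8 s, in which the tool goes at most 62.5 mm and 10.7 degrees, less where a joint would pass 70% of its speed; a pose out of reach is approached as far as the arm can. A call with a number of a shift or a turn outside -1 to 1 is refused whole. A call with a gripper value outside its range is refused whole. The fingers move at their own pace and stop on an object; the grip force is fixed at half the most. Time passes only in rows, so rows that repeat a pose let the fingers close. It gives the time, the measured TCP pose, the force, the opening and the grip force at its end, in the units of the state.
- read_state(): the state, without advancing time (a new reading comes with each control period).
- snapshot(name): name is "scene" or "side" or "wrist"; returns the picture (420x560x3 uint8, blue, green, red); there is no depth.
- calibration(name): a dict with "mtx" (3x3 intrinsics, pixels), "distortion" ([k1, k2, p1, p2, k3] as OpenCV has them; the pictures are not rectified), "cam_to_world" (4x4, takes a point from camera to world coordinates). Camera axes: x right, y up, looking along -z (the intrinsics and any distortion apply to the point x, -y, -z); pixel columns grow to the right and rows downward; lengths in mm; the calibration is good to about 2 mm. A picture is of the moment at which its call begins: read the wrist's pose just before it. calibration takes no time and is no camera call; for the wrist camera it gives the pose at the moment of the call.
- close_job(): hands the job in; it is judged then, once.
Trained networks look in the newest picture that a camera, given by its name, has taken for a name from the list of things; names that differ only in an ending like _2 or _b are one class to them, and where a whole thing is asked for, a point or a joint stands for the part that bears it (a point fixed in the world has none). Each returns a list of dicts, best first, with "score" (0 to 1); they miss things now and then, are a little off and sometimes report something else, mostly with a low value. They report only what shows in the picture. A call takes as long as a camera call. They do not tell look-alikes from the thing itself.
- search_frame(camera, thing): "point" ([x, y, z] in mm, in the coordinates of the camera as it stood for that picture, good to about 4 mm: the middle of the surface that is visible of it).
- spot_point(camera, thing): "point" ([x, y, z] in mm, in the coordinates of the camera as it stood for that picture, good to about 4 mm: a listed point, or the origin of a listed thing).
The state is a dict: "t": time; "joints": joint angles; "joint_velocities": joint speeds; "joint_torque": joint torques, N m; "ee_pos": TCP position; "ee_rot": TCP orientation; "force": force on the tool from outside, world axes, zero at the start; "wrist_torque": the same for the moment, N m; "finger_gap": finger opening in mm; "gripper_force": force on a finger pad.
Only numpy, scipy, OpenCV 4.12 (cv2) and the standard library are available. Lean on these libraries where they do the work, as an engineer would, in place of code of your own. Each camera call takes 0.05 s, during which the arm holds its last target. There are 200 camera calls.

## Working session

There is one attempt and no reset: what is moved stays moved. The work goes in short steps, Python scripts to look and compute and a tool call to move; the robot and the scene stay as the last step left them, time stands still between calls to the robot, and variables do not carry over. Pictures are saved under pics/ and viewed, at most 10 in all, crops included, and the job is handed in when it is done.

Besides the shell and the picture viewer there is one more tool, called after "Emit:" by a JSON object that holds its "api" and its "payload", one argument or row to a line. play_rows: Moves the arm, as the interface text tells. Its arguments: {"type":"object","properties":{"deltas":{"type":"array"}},"required":["deltas"]}

```bash
mkdir -p pics; ls
cat > h.py <<'E'
import numpy as np, cv2
from plant import *
def W(cam,p,M=None):
    M=np.array(calibration(cam)["cam_to_world"]) if M is None else M
    return (M@np.r_[p,1])[:3]
def proj(cam,P,M=None):
    c=calibration(cam);M=np.array(c["cam_to_world"]) if M is None else M
    q=(np.linalg.inv(M)@np.c_[np.atleast_2d(P),np.ones(len(np.atleast_2d(P)))].T)[:3].T*[1,-1,-1]
    return cv2.projectPoints(q,np.zeros(3),np.zeros(3),np.array(c["mtx"]),np.array(c["distortion"]))[0][:,0]
def ray(cam,uv,M=None):
    c=calibration(cam);M=np.array(c["cam_to_world"]) if M is None else M
    n=cv2.undistortPoints(np.array([[uv]],float),np.array(c["mtx"]),np.array(c["distortion"]))[0,0]
    return M[:3,3],M[:3,:3]@np.r_[n[0],-n[1],-1]
def onz(cam,uv,z,M=None):
    o,d=ray(cam,uv,M);return o+d*(z-o[2])/d[2]
E
python3 - <<'E'
from h import *
ims={}
for c in("scene","side"):
    ims[c]=snapshot(c)
    cv2.imwrite(f"pics/{c}0.png",ims[c])
    for t in["cast","ear_defenders","band_under","rail","rail_mid","stylus","block","seam_0","seam_4","seam_8","jar","bottle","dish"]:
        r=spot_point(c,t)
        print(c,t,[(np.round(W(c,d["point"])).tolist(),round(d["score"],2)) for d in r[:3]])
print(read_state()["ee_rot"])
E
```

```text
pics
scene cast [([554.0, 25.0, 1.0], 0.91)]
scene ear_defenders [([531.0, 24.0, 34.0], 0.74), ([556.0, 24.0, -0.0], 0.65)]
scene band_under [([558.0, 22.0, 80.0], 0.56)]
scene rail [([585.0, 24.0, 30.0], 0.66), ([729.0, -130.0, 1.0], 0.56), ([739.0, 26.0, 1.0], 0.25)]
scene rail_mid [([519.0, -285.0, 153.0], 0.85)]
scene stylus [([555.0, 270.0, 6.0], 0.93), ([539.0, 5.0, 30.0], 0.62)]
scene block [([554.0, 270.0, 6.0], 0.81), ([574.0, 370.0, 3.0], 0.76), ([491.0, 168.0, 2.0], 0.72)]
scene seam_0 [([577.0, 39.0, 34.0], 0.94), ([548.0, -10.0, 32.0], 0.93), ([539.0, 4.0, 32.0], 0.89)]
scene seam_4 [([577.0, 39.0, 34.0], 0.94), ([548.0, -10.0, 32.0], 0.93), ([539.0, 4.0, 32.0], 0.89)]
scene seam_8 [([577.0, 39.0, 34.0], 0.94), ([548.0, -10.0, 32.0], 0.93), ([539.0, 4.0, 32.0], 0.89)]
scene jar [([718.0, 125.0, 4.0], 0.69), ([531.0, 24.0, 34.0], 0.63), ([578.0, 42.0, 33.0], 0.42)]
scene bottle [([739.0, 28.0, 2.0], 0.56), ([538.0, 5.0, 33.0], 0.45)]
scene dish [([730.0, -131.0, 4.0], 0.79)]
side cast [([563.0, 35.0, -1.0], 0.98), ([535.0, 22.0, 32.0], 0.61), ([556.0, 22.0, 0.0], 0.25)]
side ear_defenders [([553.0, 27.0, 2.0], 0.87), ([721.0, 128.0, 2.0], 0.4)]
side band_under [([557.0, 26.0, 82.0], 0.9)]
side rail [([533.0, 7.0, 31.0], 0.45)]
side rail_mid [([517.0, -284.0, 147.0], 0.91)]
side stylus []
side block [([488.0, 168.0, 1.0], 0.97), ([551.0, 269.0, -1.0], 0.95), ([574.0, 372.0, 3.0], 0.76)]
side seam_0 [([544.0, -6.0, 29.0], 0.96), ([570.0, 50.0, 31.0], 0.93), ([547.0, 53.0, 28.0], 0.78)]
side seam_4 [([544.0, -6.0, 29.0], 0.96), ([570.0, 50.0, 31.0], 0.93), ([547.0, 53.0, 28.0], 0.78)]
side seam_8 [([544.0, -6.0, 29.0], 0.96), ([570.0, 50.0, 31.0], 0.93), ([547.0, 53.0, 28.0], 0.78)]
side jar [([719.0, 128.0, 2.0], 0.97)]
side bottle [([736.0, 30.0, -5.0], 0.76)]
side dish [([723.0, -135.0, -0.0], 0.6)]
[ 1.53769251e-01  9.88106784e-01 -1.13690823e-05  2.14154226e-07]
```

View pics/scene0.png

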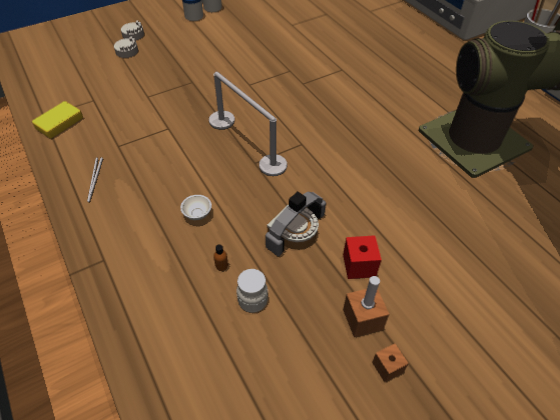

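View pics/side0.png

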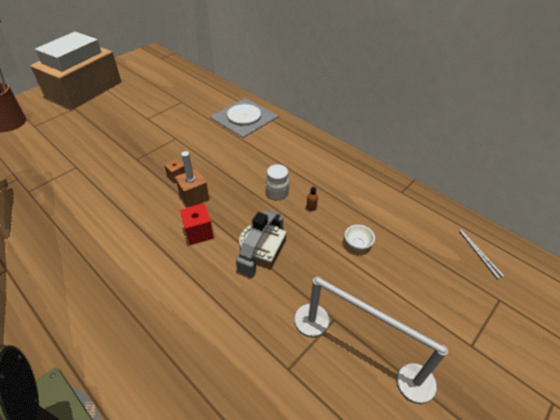

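The scene view shows the ear defenders astride the cast at about (295,215), with the rail beyond at (216,77)–(273,122). The stylus is in the brown block at (367,310). The red block at (362,257) and the small brown one at (391,361) are decoys. The side view agrees.

Run:
```python
from h import *
for uv in[(276,243),(317,207)]: print("cup",onz("scene",uv,25).round())
for uv in[(246,262),(276,220)]: print("cup side",onz("side",uv,30).round())
for uv in[(217,76),(273,121)]: print("bar",onz("scene",uv,150).round())
for uv in[(316,281),(443,351)]: print("bar side",onz("side",uv,150).round())
s=read_state();print(s["t"]);M=np.array(calibration("wrist")["cam_to_world"]).round(2);print(M,s["ee_pos"]);print(calibration("wrist")["mtx"])
```

```text
cup [619.  45.  25.]
cup [489.   5.  25.]
cup side [495.   8.  30.]
cup side [628.  44.  30.]
bar [ 538. -387.  150.]
bar [ 502. -172.  150.]
bar side [ 497. -174.  150.]
bar side [ 534. -394.  150.]
1.4
[[ 3.0000e-01 -9.2000e-01 -2.4000e-01  1.3243e+02]
 [ 9.5000e-01  2.9000e-01  7.0000e-02  6.4130e+02]
 [ 0.0000e+00 -2.5000e-01  9.7000e-01  3.8478e+02]
 [ 0.0000e+00  0.0000e+00  0.0000e+00  1.0000e+00]] [197.55969216 619.24350965 214.653995  ]
[[351.09473897   0.         279.83430343]
 [  0.         351.09473897 213.94170337]
 [  0.           0.           1.        ]]
```

Emit:
{"api": "play_rows", "payload": {
  "deltas": [
    [1,[0.15,-0.2,0.2],0],
    [1,[0.3,-0.4,0.4],0],
    [1,[0.45,-0.6,0.5],0],
    [1,[0.6,-0.8,0.6],0],
    [1,[0.75,-1,0.6],0],
    [1,[0.85,-1,0.6],0],
    [1,[0.85,-1,0.6],0],
    [1,[0.85,-1,0.6],0],
    [1,[0.85,-1,0.6],0],
    [1,[0.85,-1,0.6],0]
  ]
}}

```text
t: 2.65
ee_pos: [451.5, 320.2, 394.1]
ee_rot: [0.153, 0.988, -0.0, -0.0]
force: [0.3, 0.1, 0.1]
finger_gap: 94.8
gripper_force: 0.0
```

Run:
```python
from h import *
c="wrist";M=np.array(calibration(c)["cam_to_world"])
im=snapshot(c);cv2.imwrite("pics/w1.png",im);np.save("M1.npy",M)
for t in["stylus","block"]:
    print(t,[(W(c,d["point"],M).round().tolist(),round(d["score"],2)) for d in spot_point(c,t)[:3]])
```

```text
stylus [([560.0, 276.0, 2.0], 0.59)]
block [([574.0, 369.0, -2.0], 0.85), ([489.0, 172.0, -0.0], 0.66), ([556.0, 273.0, -0.0], 0.56)]
```

Emit:
{"api": "play_rows", "payload": {
  "deltas": [
    [1,[0.05,-0.2,0],0.03],
    [1,[0.1,-0.4,0],0.06],
    [1,[0.15,-0.6,0],0.09],
    [1,[0.2,-0.8,0],0.097],
    [1,[0.25,-0.95,-0.1],0.097],
    [1,[0.25,-0.95,-0.1],0.097],
    [1,[0.25,-0.95,-0.1],0.097],
    [1,[0.25,-0.95,-0.1],0.097]
  ]
}}

```text
t: 3.8
ee_pos: [527.6, 35.7, 365.7]
ee_rot: [-0.151, 0.989, 0.0, 0.001]
force: [0.4, -0.7, -0.1]
finger_gap: 95.1
gripper_force: 0.0
```

Run:
```python
from h import *
c="wrist";M=np.array(calibration(c)["cam_to_world"]);print(read_state()["joints"])
im=snapshot(c);cv2.imwrite("pics/w2.png",im);np.save("M2.npy",M)
for t in["cast","ear_defenders","band_under","seam_0"]:
    print(t,[(W(c,d["point"],M).round().tolist(),round(d["score"],2)) for d in spot_point(c,t)[:9]])
```

```text
[-3.41199607e-02 -1.97646640e-01  1.71399406e+00  3.99161610e-04
  1.62385277e+00 -1.90774915e+00]
cast [([559.0, 32.0, -2.0], 0.7), ([555.0, 272.0, -4.0], 0.49)]
ear_defenders [([555.0, 24.0, 1.0], 0.87)]
band_under [([559.0, 25.0, 79.0], 0.64)]
seam_0 [([568.0, 58.0, 31.0], 0.88), ([548.0, 52.0, 28.0], 0.87), ([539.0, 8.0, 34.0], 0.77), ([532.0, 25.0, 32.0], 0.74), ([596.0, 7.0, 31.0], 0.68), ([547.0, -11.0, 31.0], 0.62), ([536.0, 46.0, 26.0], 0.58)]
```

View pics/w2.png

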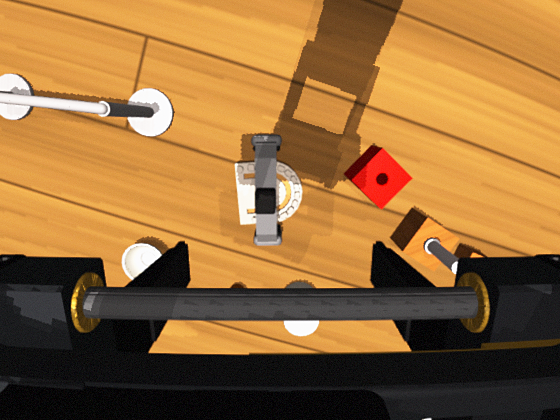

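View pics/w1.png

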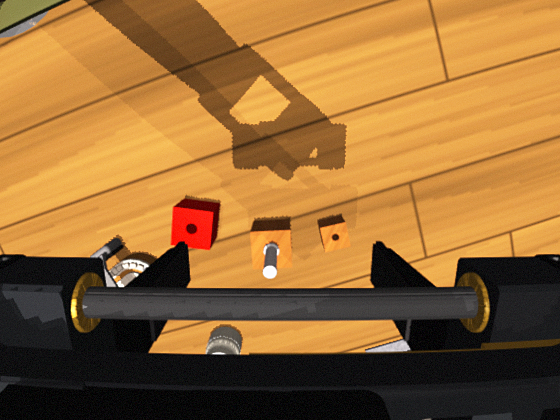

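w2 shows the ear defenders at (266,190) with the black grip at (265,200). The cast's round side faces right (+y world) and its stub is at the upper left, about (240,168). w1 shows the stylus in the larger brown block at (270,245).

Run:
```python
from h import *
im=cv2.imread("pics/w2.png");M=np.load("M2.npy");c="wrist"
crop=im[125:255,225:310];g=crop.max(2)
m=(g<45).astype(np.uint8);n,l,st,ce=cv2.connectedComponentsWithStats(m)
i=1+np.argmax(st[1:,4]);print(st[i],ce[i]+[225,125]); print("grip at z114",onz(c,ce[i]+[225,125],110,M).round(1))
big=cv2.resize(im[120:260,210:320],None,fx=5,fy=4.2,interpolation=cv2.INTER_CUBIC)
cv2.imwrite("pics/c2.png",cv2.resize(im[120:260,200:330],(780,600)))
T=lambda yaw,o,P:np.array([[o[0]+np.cos(yaw)*x-np.sin(yaw)*y,o[1]+np.sin(yaw)*x+np.cos(yaw)*y,z] for x,y,z in P])
print("grip pred",proj(c,T(np.radians(17),(556,25),[(0,0,114),(-15,-13,114),(15,13,114),(80,0,25),(-80,0,25)]),M).round(1))
```

```text
[ 30  63  20  25 463] [264.94168467 200.04967603]
grip at z114 [555.1  25.9 110. ]
grip pred [[263.9 201.2]
 [253.2 189.1]
 [274.4 213.1]
 [266.7 239.8]
 [266.4 133. ]]
```

View pics/c2.png

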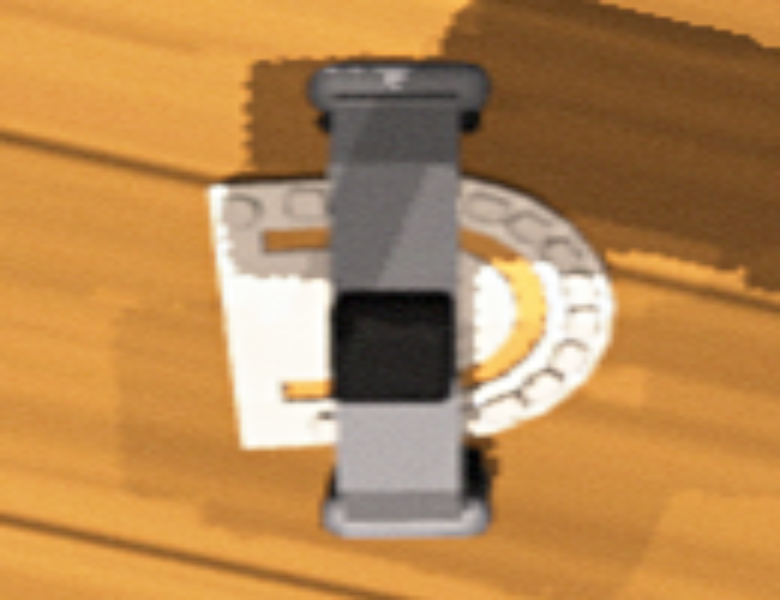

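Emit:
{"api": "play_rows", "payload": {
  "deltas": [
    [1,[0.05,-0.015,-0.15],0],
    [1,[0.095,-0.029,-0.35],0],
    [1,[0.095,-0.029,-0.53],0],
    [1,[0.095,-0.029,-0.7],0],
    [1,[0.095,-0.029,-0.82],0],
    [1,[0.095,-0.029,-0.88],0],
    [1,[0.095,-0.029,-0.912],0],
    [1,[0.095,-0.029,-0.912],0],
    [0,[0.095,-0.029,-0.912],0],
    [-1,[0.095,-0.029,-0.912],0],
    [-1,[0.095,-0.029,-0.912],0],
    [-1,[0.095,-0.029,-0.912],0],
    [-1,[0.095,-0.029,-0.912],0],
    [-1,[0.095,-0.029,-0.912],0],
    [-1,[0.095,-0.029,-0.912],0],
    [-1,[0.095,-0.029,-0.912],0]
  ]
}}

```text
t: 6.05
ee_pos: [556.0, 25.5, 91.0]
ee_rot: [-0.15, 0.989, -0.0, -0.0]
force: [0.2, -0.4, -0.6]
finger_gap: 25.9
gripper_force: 30.0
```

Emit:
{"api": "play_rows", "payload": {
  "deltas": [
    [-1,[0,0,0.08],0],
    [-1,[0,0,0.22],0],
    [-1,[0,0,0.4],0],
    [-1,[0,0,0.55],0],
    [-1,[0,0,0.65],0],
    [-1,[0,-0.1,0.67],0],
    [-1,[-0.03,-0.27,0.67],-0.01],
    [-1,[-0.07,-0.45,0.67],-0.0214],
    [-1,[-0.1,-0.6,0.67],-0.0214],
    [-1,[-0.1267,-0.7,0.67],-0.0214],
    [-1,[-0.1267,-0.75,0.67],-0.0214],
    [-1,[-0.1267,-0.75,0.67],-0.0214],
    [-1,[-0.1267,-0.75,0.67],-0.0214]
  ]
}}

```text
t: 7.68
ee_pos: [518.3, -198.5, 291.8]
ee_rot: [-0.084, 0.997, 0.0, -0.0]
force: [0.3, -0.1, -1.3]
finger_gap: 25.8
gripper_force: 30.0
```

Run:
```python
from h import *
c="wrist";M=np.array(calibration(c)["cam_to_world"]);print(read_state()["ee_pos"])
im=snapshot(c);cv2.imwrite("pics/w3.png",im);np.save("M3.npy",M)
for t in["rail_mid","band_under"]:
    print(t,[(W(c,d["point"],M).round().tolist(),round(d["score"],2)) for d in spot_point(c,t)[:3]])
print(proj(c,[(538-2,-390,150),(519,-284,150),(500,-173,150)],M))
```

```text
[ 518.34515891 -198.47290781  291.84067613]
rail_mid [([517.0, -279.0, 148.0], 0.81), ([519.0, -197.0, 202.0], 0.52)]
band_under [([519.0, -199.0, 280.0], 0.89)]
[[ 72.14752318 186.90758627]
 [185.3500317  187.118028  ]
 [309.89674088 186.65787027]]
```

View pics/w3.png

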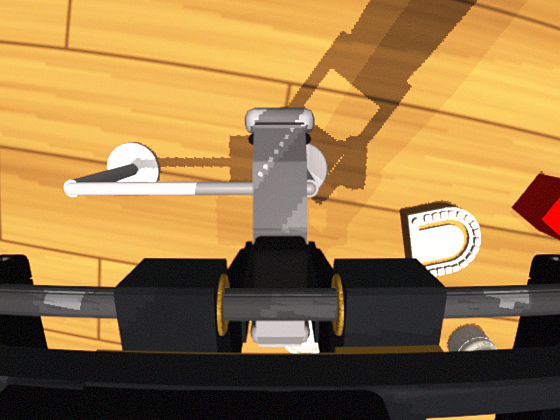

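w3 shows the bar running along row 187 from (70,188) to (310,187). That is within a pixel or two of my prediction, and the band is aligned square to it.

Emit:
{"api": "play_rows", "payload": {
  "deltas": [
    [-1,[0,-0.08,0],0],
    [-1,[0,-0.2,0],0],
    [-1,[0,-0.285,0],0],
    [-1,[0,-0.285,0],0],
    [-1,[0,-0.285,-0.1],0],
    [-1,[0,-0.285,-0.22],0],
    [-1,[0,-0.285,-0.32],0],
    [-1,[0,-0.285,-0.37],0],
    [-1,[0,-0.285,-0.4],0],
    [-1,[0,-0.285,-0.415],0],
    [-1,[0,-0.285,-0.423],0],
    [-1,[0,-0.285,-0.423],0],
    [-1,[0,-0.285,-0.423],0]
  ]
}}

```text
t: 9.45
ee_pos: [518.4, -285.2, 165.8]
ee_rot: [-0.083, 0.997, -0.0, 0.0]
force: [0.1, -0.3, -2.0]
finger_gap: 26.1
gripper_force: 30.0
```

Emit:
{"api": "play_rows", "payload": {
  "deltas": [
    [-1,[0,0,-0.003],0],
    [-1,[0,0,-0.006],0],
    [-1,[0,0,-0.006],0]
  ]
}}

```text
t: 9.82
ee_pos: [518.4, -285.2, 164.8]
ee_rot: [-0.083, 0.997, -0.0, 0.0]
force: [-2.5, 0.5, 6.2]
finger_gap: 25.9
gripper_force: 30.0
```

Emit:
{"api": "play_rows", "payload": {
  "deltas": [
    [-1,[0,0,0.002],0],
    [-0.2,[0,0,0.002],0],
    [-0.2,[0,0,0.002],0],
    [-0.2,[0,0,0.002],0],
    [0,[0,0,0.002],0],
    [0,[0,0,0.03],0],
    [0,[0,0,0.1],0],
    [0.5,[0,0,0.25],0],
    [1,[0,0,0.4],0],
    [1,[0,0,0.5],0],
    [1,[0,0,0.55],0],
    [1,[0,0,0.55],0]
  ]
}}

```text
t: 11.32
ee_pos: [518.5, -285.2, 330.2]
ee_rot: [-0.083, 0.997, -0.001, 0.001]
force: [0.6, -0.2, -0.3]
finger_gap: 91.3
gripper_force: 0.0
```

Run:
```python
from h import *
c="wrist";M=np.array(calibration(c)["cam_to_world"])
im=snapshot(c);cv2.imwrite("pics/w4.png",im);np.save("M4.npy",M)
a=snapshot("side");cv2.imwrite("pics/s4.png",np.hstack([cv2.resize(im,(400,300)),cv2.resize(a[200:420,280:560],(400,300))]))
print("band",[(W("side",d["point"]).round().tolist(),round(d["score"],2)) for d in spot_point("side","band_under")[:3]])
```

```text
band [([516.0, -284.0, 155.0], 0.87), ([721.0, 128.0, 3.0], 0.51)]
```

View pics/s4.png

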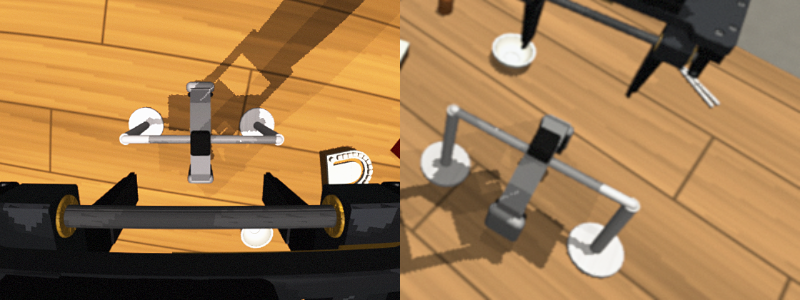

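The wrist and side views show the ear defenders hanging level on the bar, one cup on each side. Next I look at the cast.

Emit:
{"api": "play_rows", "payload": {
  "deltas": [
    [1,[0,0.1,0],0],
    [1,[0,0.3,0],0],
    [1,[0,0.5,-0.05],0],
    [1,[0,0.7,-0.15],0],
    [1,[0,0.85,-0.2],0],
    [1,[0,0.93,-0.25],0],
    [1,[0,0.93,-0.25],0],
    [1,[0,0.93,-0.25],0],
    [1,[0,0.93,-0.25],0]
  ]
}}

```text
t: 12.6
ee_pos: [518.4, -7.0, 253.9]
ee_rot: [-0.082, 0.997, -0.0, 0.0]
force: [-1.0, -0.9, -0.2]
finger_gap: 95.1
gripper_force: 0.0
```

Run:
```python
from h import *
c="wrist";M=np.array(calibration(c)["cam_to_world"])
im=snapshot(c);cv2.imwrite("pics/w5.png",im);np.save("M5.npy",M)
for t in["cast","seam_0"]:print(t,[(W(c,d["point"],M).round(1).tolist(),round(d["score"],2)) for d in spot_point(c,t)[:10]])
```

```text
cast [([557.2, 31.5, -3.9], 0.66), ([727.9, -122.8, -2.2], 0.57)]
seam_0 [([543.8, -14.0, 30.5], 0.93), ([534.8, 44.1, 26.9], 0.92), ([570.3, 54.8, 31.4], 0.85), ([531.2, 25.9, 29.8], 0.83), ([584.7, 27.5, 32.3], 0.83), ([539.2, 7.8, 29.5], 0.78), ([590.8, 7.7, 29.2], 0.76), ([578.2, 46.3, 30.8], 0.7), ([548.0, 52.4, 32.2], 0.69), ([721.9, 131.7, -3.1], 0.56)]
```

Emit:
{"api": "play_rows", "payload": {
  "deltas": [
    [1,[0,0.1,0],0],
    [1,[0,0.2,0],0],
    [1,[0,0.27,0],0],
    [1,[0,0.27,0],0],
    [1,[0,0.27,0],0],
    [1,[0,0.27,0],0]
  ]
}}

```text
t: 13.5
ee_pos: [518.2, 74.2, 253.4]
ee_rot: [-0.082, 0.997, -0.0, 0.0]
force: [0.2, 0.0, -0.1]
finger_gap: 95.2
gripper_force: 0.0
```

Run:
```python
from h import *
c="wrist";M=np.array(calibration(c)["cam_to_world"])
im=snapshot(c);cv2.imwrite("pics/w6.png",im);np.save("M6.npy",M)
for t in["cast","seam_0","block","stylus"]:print(t,[(W(c,d["point"],M).round(1).tolist(),round(d["score"],2)) for d in spot_point(c,t)[:10]])
a=cv2.imread("pics/w5.png")
M5=np.load("M5.npy")
u5=proj(c,[(557,29,38)],M5)[0].astype(int);u6=proj(c,[(557,29,38)],M)[0].astype(int);print(u5,u6)
f=lambda i,u:cv2.resize(i[max(u[1]-65,0):u[1]+65,max(u[0]-43,0):u[0]+87-44],(400,600))
f=lambda i,u:cv2.resize(i[max(u[1]-70,0):u[1]+70,u[0]-70:u[0]+70],(400,400),interpolation=cv2.INTER_CUBIC)
cv2.imwrite("pics/c56.png",np.hstack([f(a,u5),f(im,u6)]))
```

```text
cast [([557.0, 30.4, -3.3], 0.76)]
seam_0 [([533.4, 44.6, 28.1], 0.91), ([591.8, 27.5, 35.3], 0.88), ([545.6, -12.2, 31.6], 0.84), ([531.4, 28.3, 27.9], 0.82), ([568.7, 54.5, 29.1], 0.81), ([595.4, 4.7, 30.9], 0.79), ([550.1, 53.3, 33.0], 0.69), ([578.5, 47.0, 31.5], 0.64), ([540.3, 8.4, 30.7], 0.63)]
block [([558.3, 270.8, -1.9], 0.94), ([490.3, 169.9, -1.2], 0.94), ([576.2, 369.0, -4.4], 0.87), ([568.4, 54.5, 30.2], 0.46)]
stylus []
[304 225] [234 214]
```

View pics/c56.png

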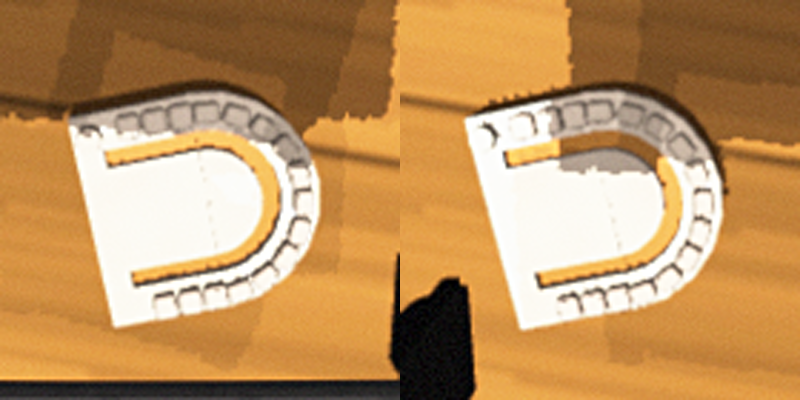

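c56 shows the cast with its stub at the upper left beside the upper-left groove end, in both crops. The tan groove is fully visible, so I fit the cast pose to the groove mask.

```bash
cat > fit.py <<'E'
from h import *
from scipy.optimize import minimize
th=np.linspace(np.pi,0,25)
cl=np.r_[[(-26,-33)],np.c_[26*np.cos(th),26*np.sin(th)],[(26,-33)]]
def out(ri,ro,e):
    o=np.r_[[(-ro,-33-e)],np.c_[ro*np.cos(th),ro*np.sin(th)],[(ro,-33-e)]]
    i=np.r_[[(-ri,-33-e)],np.c_[ri*np.cos(th),ri*np.sin(th)],[(ri,-33-e)]]
    return np.r_[o,i[::-1]]
def T(p,P,z):
    c,s=np.cos(p[2]),np.sin(p[2]);P=np.asarray(P)
    return np.c_[P@np.array([[c,s],[-s,c]])+p[:2],np.full(len(P),z)]
def fill(p,M,P,z,ss=4):
    q=proj("wrist",T(p,P,z),M);m=np.zeros((420*ss,560*ss),np.uint8)
    cv2.fillPoly(m,[((q+.5)*ss-.5).round().astype(np.int32)],255);return cv2.resize(m,(560,420),interpolation=cv2.INTER_AREA)/255.
if __name__=="__main__":
    D=[]
    p0=np.array([558,28,np.radians(16)])
    for k in(5,6):
        im=cv2.imread(f"pics/w{k}.png");M=np.load(f"M{k}.npy")
        hsv=cv2.cvtColor(im,cv2.COLOR_BGR2HSV)
        roi=fill(p0,M,out(0.1,36,8),35)>0   # inside the teeth
        D.append((np.clip((hsv[...,1]-60.)/60,0,1)*roi,M))
    def cost(p,sets):return sum(np.abs(fill(p,M,out(22,30,4),35)-m).sum() for m,M in sets)
    for s in(D,D[:1],D[1:]):
        r=minimize(cost,p0,args=(s,),method="Nelder-Mead",options=dict(initial_simplex=p0+np.array([[0,0,0],[4,0,0],[0,4,0],[0,0,.1]]),xatol=.02))
        print(r.x[:2].round(1),np.degrees(r.x[2]).round(2),r.fun,sum(m.sum() for m,_ in s))
E
python3 fit.py
```

```text
[557.2  31.4] 22.07 368.3696078431372 1501.8833333333332
[557.4  31.1] 20.8 189.94509803921568 732.0333333333333
[557.6  31.6] 21.67 173.4421568627451 769.85
```

```bash
cat > fit2.py <<'E'
from fit import *
def data(ks,p0):
    D=[]
    for k in ks:
        im=cv2.imread(f"pics/w{k}.png");M=np.load(f"M{k}.npy")
        hsv=cv2.cvtColor(im,cv2.COLOR_BGR2HSV);roi=fill(p0,M,out(0.1,34,9),35)>0
        D.append((np.clip((hsv[...,1]-60.)/60,0,1)*roi,M))
    return D
def cost(p,sets):return sum(np.abs(fill(p,M,out(26-p[4],26+p[4],p[3]),35)-m).sum() for m,M in sets)
def run(ks,p0=np.array([557.3,31.3,np.radians(21.5),4,4])):
    D=data(ks,p0)
    best=min((minimize(cost,p0,args=(D,),method="Nelder-Mead",options=dict(initial_simplex=p0+np.r_[np.zeros((1,5)),np.diag([3*s,3,s*.08,2,1])],xatol=.01)) for s in(1,-1)),key=lambda r:r.fun)
    x=best.x;print(ks,x.round(2),np.degrees(x[2]).round(2),round(best.fun),round(sum(m.sum() for m,_ in D)));return x,D
if __name__=="__main__":
    x,D=run((5,6));run((5,));run((6,))
    o=[]
    for (m,M),k in zip(D,(5,6)):
        im=cv2.imread(f"pics/w{k}.png");u=proj("wrist",[[557,29,38]],M)[0].astype(int)
        big=cv2.resize(im[u[1]-50:u[1]+50,u[0]-50:u[0]+50],(400,400),interpolation=cv2.INTER_CUBIC)
        q=((proj("wrist",T(x,out(22,30,4),35),M)-u+50.5)*4-.5).round().astype(np.int32)
        cv2.polylines(big,[q],True,(255,0,0),1);o.append(big)
    cv2.imwrite("pics/fit.png",np.hstack(o))
E
python3 fit2.py
```

```text
(5, 6) [5.5735e+02 3.1670e+01 3.8000e-01 4.3400e+00 3.1400e+00] 21.67 166 1501
(5,) [5.5734e+02 3.1500e+01 3.8000e-01 3.8500e+00 3.1400e+00] 21.52 79 732
(6,) [5.5752e+02 3.1810e+01 3.7000e-01 3.6700e+00 3.2700e+00] 21.35 68 770
```

View pics/fit.png

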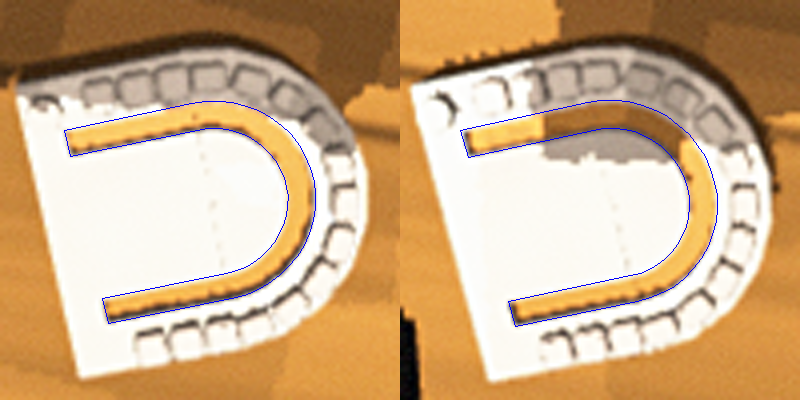

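The fit overlay matches the groove outline in both views: cast at (557.4, 31.6), yaw 21.5°. To cancel any camera-mount bias, I'll view it again with the wrist turned about half round.

Emit:
{"api": "play_rows", "payload": {
  "deltas": [
    [1,[0.05,-0.03,0],-0.0292],
    [1,[0.1,-0.06,0],-0.0584],
    [1,[0.15,-0.1,0],-0.0876],
    [1,[0.2,-0.13,0],-0.1168],
    [1,[0.255,-0.165,0],-0.146],
    [1,[0.255,-0.165,0],-0.1752],
    [1,[0.255,-0.165,0],-0.2044],
    [1,[0.255,-0.165,0],-0.2336],
    [1,[0.255,-0.165,0],-0.2628],
    [1,[0.255,-0.165,0],-0.292],
    [1,[0.255,-0.165,0],-0.3212],
    [1,[0.255,-0.165,0],-0.3504],
    [1,[0.255,-0.165,0],-0.3796],
    [1,[0.255,-0.165,0],-0.4088],
    [1,[0.255,-0.165,0],-0.438],
    [1,[0.255,-0.165,0],-0.4672],
    [1,[0.255,-0.165,0],-0.49],
    [1,[0.255,-0.165,0],-0.49],
    [1,[0.255,-0.165,0],-0.49],
    [1,[0.255,-0.165,0],-0.49]
  ]
}}

```text
t: 16.25
ee_pos: [594.5, 25.5, 253.3]
ee_rot: [0.993, 0.115, -0.0, -0.0]
force: [-0.4, 0.6, -0.3]
finger_gap: 95.1
gripper_force: 0.0
```

Run:
```python
from h import *
c="wrist";M=np.array(calibration(c)["cam_to_world"]);s=read_state();print(s["ee_rot"],s["joints"])
im=snapshot(c);cv2.imwrite("pics/w7.png",im);np.save("M7.npy",M)
import fit2
fit2.run((7,));fit2.run((5,6,7))
```

```text
[ 9.93390033e-01  1.14787804e-01 -3.92043979e-05 -9.99939836e-06] [-4.73306712e-02 -1.75993418e-02  1.73255836e+00  7.13413928e-06
  1.42671425e+00  1.29338185e+00]
(7,) [5.588e+02 3.174e+01 3.500e-01 4.610e+00 3.460e+00] 20.08 76 809
(5, 6, 7) [5.5783e+02 3.1440e+01 3.7000e-01 3.3800e+00 3.2700e+00] 21.37 340 2311
```

Emit:
{"api": "play_rows", "payload": {
  "deltas": [
    [1,[-0.02,0.1,0],0],
    [1,[-0.05,0.28,0],0],
    [1,[-0.08,0.46,0],0],
    [1,[-0.1,0.64,0],0],
    [1,[-0.13,0.77,0],0],
    [1,[-0.13,0.821,0],0],
    [1,[-0.13,0.821,0],0],
    [1,[-0.13,0.821,-0.1],0],
    [1,[-0.13,0.821,-0.25],0],
    [1,[-0.13,0.821,-0.38],0],
    [1,[-0.13,0.821,-0.46],0],
    [1,[-0.13,0.821,-0.491],0],
    [0,[-0.13,0.821,-0.491],0],
    [-0.5,[-0.13,0.821,-0.491],0],
    [-1,[-0.13,0.821,-0.491],0],
    [-1,[-0.13,0.821,-0.491],0],
    [-1,[-0.13,0.821,-0.491],0],
    [-1,[-0.13,0.821,-0.491],0],
    [-1,[-0.13,0.821,-0.491],0],
    [-1,[-0.13,0.821,-0.491],0]
  ]
}}

```text
t: 18.8
ee_pos: [555.5, 271.8, 106.0]
ee_rot: [0.993, 0.114, -0.0, 0.0]
force: [-0.0, 0.2, -0.1]
finger_gap: 20.3
gripper_force: 0.0
```

Emit:
{"api": "play_rows", "payload": {
  "deltas": [
    [-1,[0,0,0],0],
    [-1,[0,0,0],0],
    [-1,[0,0,0],0]
  ]
}}

```text
t: 19.18
ee_pos: [555.5, 271.8, 105.9]
ee_rot: [0.993, 0.114, -0.0, 0.0]
force: [0.2, -0.2, -0.7]
finger_gap: 17.6
gripper_force: 30.0
```

Emit:
{"api": "play_rows", "payload": {
  "deltas": [
    [0,[0,0,0],0],
    [0,[0,0,0],0],
    [0,[0,0,0],0],
    [0,[0,0,0],0.029],
    [0,[0,0,0],0.058],
    [0,[0,0,0],0.087],
    [0,[0,0,0],0.116],
    [0,[0,0,0],0.145],
    [0,[0,0,0],0.174],
    [0,[0,0,0],0.203],
    [0,[0,0,0],0.232],
    [0,[0,0,0],0.25],
    [0,[0,0,0],0.25],
    [-0.5,[0,0,0],0.25],
    [-1,[0,0,0],0.25],
    [-1,[0,0,0],0.25],
    [-1,[0,0,0],0.25],
    [-1,[0,0,0],0.25],
    [-1,[0,0,0],0.25],
    [-1,[0,0,0],0.25]
  ]
}}

```text
t: 21.68
ee_pos: [555.6, 271.8, 106.0]
ee_rot: [0.622, 0.783, -0.0, 0.0]
force: [0.3, -0.2, 0.0]
finger_gap: 17.7
gripper_force: 30.0
```

Emit:
{"api": "play_rows", "payload": {
  "deltas": [
    [-1,[0,0,0.05],0],
    [-1,[0,0,0.15],0],
    [-1,[0,0,0.25],0],
    [-1,[0,-0.03,0.3],0],
    [-1,[0,-0.13,0.3],0],
    [-1,[-0.01,-0.28,0.3],0],
    [-1,[-0.015,-0.45,0.3],0],
    [-1,[-0.02,-0.62,0.3],0],
    [-1,[-0.033,-0.77,0.3],0],
    [-1,[-0.033,-0.88,0.3],0],
    [-1,[-0.033,-0.934,0.25],0],
    [-1,[-0.033,-0.934,0.18],0],
    [-1,[-0.033,-0.934,0.143],0],
    [-1,[-0.033,-0.934,0.143],0],
    [-1,[-0.033,-0.934,0.143],0],
    [-1,[-0.033,-0.934,0.143],0]
  ]
}}

```text
t: 23.68
ee_pos: [546.3, -8.0, 149.8]
ee_rot: [0.621, 0.784, 0.0, 0.001]
force: [0.7, 0.1, -2.3]
finger_gap: 17.6
gripper_force: 30.0
```

```bash
cat > tip.py <<'E'
from h import *
import sys
from fit import T,out,cl
x=(558.1,31.7,np.radians(20.9));s=read_state();e=s["ee_pos"];tip=np.array([e[0],e[1],e[2]-104]);print(tip)
o=[]
for c in("wrist","scene","side"):
    M=np.array(calibration(c)["cam_to_world"]);im=snapshot(c);cv2.imwrite(f"pics/{sys.argv[1]}_{c}.png",im);np.save(f"pics/{sys.argv[1]}_{c}.npy",M)
    print(c,[(W(c,d["point"],M).round(1).tolist(),round(d["score"],2)) for d in spot_point(c,"stylus")[:2]])
    u=proj(c,[tip],M)[0];print(u);u=np.clip(u,45,[514,374]).astype(int)
    big=cv2.resize(im[u[1]-30:u[1]+30,u[0]-20:u[0]+20],(400,600),interpolation=cv2.INTER_CUBIC) if 0 else cv2.resize(im[u[1]-40:u[1]+40,u[0]-35:u[0]+35],(266,304),interpolation=cv2.INTER_CUBIC)
    h=big.copy();k=3.8
    q=((proj(c,T(x,out(22,30,4),35),M)-u+[35.5,40.5])*k-.5).round().astype(np.int32);cv2.polylines(h,[q],True,(255,0,0),1)
    v=((proj(c,[tip,tip+[0,0,25]],M)-u+[35.5,40.5])*k-.5).round().astype(int);cv2.line(h,tuple(map(int,v[0])),tuple(map(int,v[1])),(0,255,0),1)
    o.append(np.vstack([big[:296],h[:304]]))
cv2.imwrite(f"pics/{sys.argv[1]}.png",np.hstack(o))
E
python3 tip.py t1
```

```text
[546.27109044  -7.99012257  45.82850496]
wrist [([547.4, -6.3, 48.3], 0.57)]
[278.21090844 214.11137777]
scene [([535.7, 41.1, 35.0], 0.74), ([545.9, -10.3, 44.3], 0.54)]
[292.44222685 206.88423375]
side [([543.0, -9.9, 43.1], 0.52)]
[267.57280541 247.93631121]
```

View pics/t1.png

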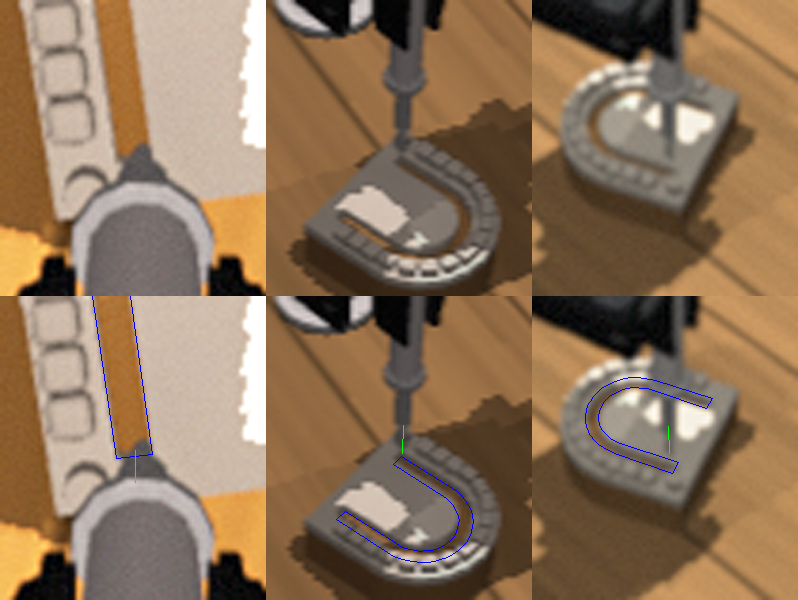

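In t1 the wrist crop puts the tip at about (142,148) and the end of the groove at about (135,150). So the tip may sit a millimetre or so towards +x, and I'll measure that numerically.

Run:
```python
from h import *
im=cv2.imread("pics/t1_wrist.png");M=np.load("pics/t1_wrist.npy");np.save("M8.npy",M);cv2.imwrite("pics/w8.png",im)
hsv=cv2.cvtColor(im,cv2.COLOR_BGR2HSV)
for r in list(range(176,224,2)):
    print(r,"S",hsv[r,266:292,1].tolist())
print()
for r in range(208,226,2): print(r,"V",hsv[r,266:292,2].tolist())
```

```text
176 S [36, 51, 127, 180, 172, 164, 169, 176, 174, 178, 177, 100, 51, 44, 43, 45, 42, 42, 44, 43, 48, 44, 43, 48, 46, 44]
178 S [43, 40, 109, 174, 176, 177, 171, 168, 181, 176, 181, 129, 56, 43, 45, 47, 42, 45, 44, 42, 40, 49, 43, 43, 41, 43]
180 S [44, 37, 72, 166, 190, 173, 171, 174, 173, 172, 181, 164, 66, 42, 41, 43, 43, 44, 47, 45, 43, 44, 48, 46, 45, 46]
182 S [45, 40, 63, 147, 175, 172, 173, 177, 178, 173, 188, 170, 76, 43, 44, 46, 46, 41, 46, 42, 40, 47, 46, 45, 42, 46]
184 S [45, 44, 45, 132, 180, 180, 175, 176, 176, 175, 177, 179, 119, 53, 42, 48, 44, 46, 46, 45, 44, 43, 46, 49, 46, 45]
186 S [47, 43, 41, 80, 169, 183, 173, 180, 173, 176, 171, 185, 137, 60, 46, 42, 41, 48, 41, 45, 44, 46, 45, 47, 45, 42]
188 S [46, 46, 47, 62, 160, 184, 171, 179, 173, 175, 177, 186, 170, 63, 39, 45, 42, 44, 46, 43, 43, 43, 44, 41, 45, 42]
190 S [42, 42, 43, 41, 129, 184, 178, 174, 178, 182, 176, 173, 179, 104, 50, 44, 49, 46, 46, 46, 46, 46, 43, 42, 45, 40]
192 S [48, 43, 41, 41, 99, 177, 177, 181, 182, 184, 177, 176, 188, 121, 55, 41, 43, 44, 45, 48, 38, 46, 47, 40, 46, 45]
194 S [44, 44, 4
[... 2239 characters left out ...]
187, 208, 203, 205, 205, 208, 206, 207, 200]
216 V [210, 213, 210, 210, 208, 209, 212, 172, 143, 111, 98, 91, 95, 91, 89, 89, 92, 125, 166, 200, 211, 205, 203, 204, 204, 203]
218 V [111, 112, 140, 171, 200, 205, 212, 209, 177, 110, 83, 86, 93, 86, 92, 92, 89, 89, 81, 110, 158, 200, 205, 208, 202, 204]
220 V [162, 148, 117, 92, 118, 185, 213, 183, 113, 79, 81, 85, 91, 91, 91, 86, 89, 89, 91, 80, 107, 179, 202, 207, 210, 205]
222 V [211, 210, 209, 178, 117, 110, 118, 102, 98, 140, 176, 185, 177, 174, 168, 170, 162, 150, 138, 125, 120, 108, 114, 155, 187, 201]
224 V [208, 175, 125, 103, 115, 133, 162, 183, 204, 202, 201, 196, 201, 191, 191, 197, 201, 202, 202, 197, 200, 196, 181, 144, 101, 110]
```

Run:
```python
from h import *
import fit2
s=read_state();print(s["ee_pos"],s["force"])
x,D=fit2.run((8,),np.array([558.1,31.7,np.radians(20.9),4,4]))
M=np.load("M8.npy");print(M[:3,:3].round(3),M[:3,3])
# tip in same image, at z 45.8
print("tip img",onz("wrist",(280.0,213.8),45.8,M).round(2))
c,sn=np.cos(x[2]),np.sin(x[2]);print("seam0",x[0]-26*c+33*sn,x[1]-26*sn-33*c)
import itertools
for k in (5,6,7):fit2.run((k,),np.array([558.1,31.7,np.radians(20.9),4,4]))
```

```text
[545.78717045  -8.36805624 149.22384476] [-0.2912935  -0.23308462 -0.2383987 ]
(8,) [5.5798e+02 3.1660e+01 3.7000e-01 2.6700e+00 3.7700e+00] 21.18 135 1726
[[ 0.974 -0.22  -0.058]
 [ 0.228  0.943  0.241]
 [ 0.001 -0.248  0.969]] [531.24114989  60.65609426 319.92915914]
tip img [547.62  -7.42  45.8 ]
seam0 545.6546131998592 -8.504912520814937
(5,) [5.574e+02 3.145e+01 3.700e-01 3.690e+00 3.110e+00] 21.44 76 732
(6,) [5.5749e+02 3.1740e+01 3.8000e-01 3.7000e+00 3.3100e+00] 21.93 68 770
(7,) [5.588e+02 3.164e+01 3.600e-01 3.360e+00 3.430e+00] 20.42 61 809
```

Emit:
{"api": "play_rows", "payload": {
  "deltas": [
    [-1,[-0.0043,-0.0023,-0.0233],0],
    [-1,[-0.0043,-0.0023,-0.0233],0],
    [-1,[-0.0043,-0.0023,-0.0233],0],
    [-1,[-0.0043,-0.0023,-0.0233],0]
  ]
}}

```text
t: 24.48
ee_pos: [544.5, -9.1, 142.1]
ee_rot: [0.622, 0.783, 0.0, 0.0]
force: [-0.1, 0.0, -0.9]
finger_gap: 17.7
gripper_force: 30.0
```

Run:
```python
from h import *
import fit2
M=np.array(calibration("wrist")["cam_to_world"]);s=read_state();e=s["ee_pos"];print(e,s["t"])
im=snapshot("wrist");cv2.imwrite("pics/w9.png",im);np.save("M9.npy",M)
u=proj("wrist",[np.r_[e[:2],e[2]-104]],M)[0];print("pred tip",u)
x,D=fit2.run((9,),np.array([558.1,31.7,np.radians(20.9),4,4]))
c,sn=np.cos(x[2]),np.sin(x[2]);print("seam0",x[0]-26*c+33*sn,x[1]-26*sn-33*c)
hsv=cv2.cvtColor(im,cv2.COLOR_BGR2HSV);r0=int(u[1])
for r in range(r0-10,r0+10): print(r,"S",hsv[r,266:288,1].tolist(),"V",hsv[r,266:288,2].tolist())
```

```text
[544.46102942  -9.09121576 142.05616671] 24.475
pred tip [278.3863818  214.15444081]
(9,) [5.5792e+02 3.1700e+01 3.7000e-01 2.2600e+00 3.7300e+00] 21.17 149 1810
seam0 545.5888636499064 -8.46257813387873
204 S [47, 46, 49, 48, 45, 42, 44, 42, 96, 176, 188, 176, 184, 183, 180, 177, 186, 147, 64, 40, 44, 43] V [215, 204, 177, 149, 192, 212, 211, 202, 172, 161, 163, 170, 169, 163, 166, 169, 167, 174, 196, 205, 204, 204]
205 S [44, 47, 47, 48, 47, 44, 44, 42, 83, 173, 179, 186, 194, 181, 179, 179, 190, 158, 66, 39, 46, 42] V [211, 201, 186, 134, 185, 216, 211, 213, 169, 156, 172, 162, 168, 169, 167, 168, 169, 173, 197, 202, 205, 205]
206 S [45, 47, 46, 48, 48, 45, 41, 40, 70, 158, 189, 187, 184, 182, 186, 182, 185, 173, 59, 36, 39, 45] V [212, 207, 187, 139, 186, 210, 212, 212, 172, 157, 165, 168, 168, 168, 170, 167, 171, 167, 195, 205, 204, 200]
207 S [48, 43, 47, 44, 47, 44, 43, 43, 63, 153, 186, 185, 174, 181, 184, 182, 189, 181, 81, 46, 43, 47] V [208, 204, 188, 144, 172, 209, 210, 217, 170, 162, 163, 168, 171, 163, 166, 164, 163, 165, 193, 200, 202, 207]
208 S [43, 46, 45, 49, 51, 4
[... 2568 characters left out ...]
4, 100, 97, 99, 111, 141, 189, 173, 118, 79, 83, 87, 95, 88, 89, 90, 91, 89, 85, 80, 106, 174]
221 S [50, 44, 57, 56, 47, 44, 53, 43, 27, 22, 23, 15, 15, 18, 16, 20, 22, 11, 22, 9, 12, 31] V [101, 110, 111, 105, 98, 105, 130, 125, 95, 93, 102, 100, 100, 97, 98, 102, 91, 91, 91, 81, 87, 123]
222 S [52, 47, 48, 49, 42, 31, 23, 25, 18, 11, 16, 14, 17, 16, 24, 12, 13, 14, 15, 14, 19, 17] V [166, 180, 177, 157, 116, 90, 88, 92, 102, 138, 172, 188, 181, 172, 169, 167, 162, 151, 140, 126, 122, 104]
223 S [48, 45, 43, 44, 34, 20, 8, 15, 20, 9, 12, 16, 17, 13, 15, 13, 14, 14, 15, 17, 13, 13] V [211, 205, 190, 145, 104, 90, 96, 133, 169, 188, 206, 211, 207, 201, 201, 202, 202, 196, 191, 190, 189, 173]
```

At tip height 38 mm the needle column (280.0) matches the groove centre (280.0). Lowering into the groove and computing the path rows.

Emit:
{"api": "play_rows", "payload": {
  "deltas": [
    [-1,[0,0,-0.008],0],
    [-1,[0,0,-0.016],0],
    [-1,[0,0,-0.0233],0],
    [-1,[0,0,-0.0233],0]
  ]
}}

```text
t: 25.02
ee_pos: [544.2, -9.0, 134.6]
ee_rot: [0.622, 0.783, -0.0, -0.0]
force: [0.2, -0.7, -1.2]
finger_gap: 17.6
gripper_force: 30.0
```

Run:
```python
import numpy as np
N=48;L=66+np.pi*26+0.6;yaw=np.radians(21.2);c,s=np.cos(yaw),np.sin(yaw)
def P(d):
    if d<33:q=(-26,-33+d)
    elif d<33+np.pi*26:
        a=np.pi-(d-33)/26;q=(26*np.cos(a),26*np.sin(a))
    else:q=(26,-(d-33-np.pi*26))
    return np.array([c*q[0]-s*q[1],s*q[0]+c*q[1]])
p=[P(L*i/N) for i in range(N+1)]
for a in(0,16,32):
    print([[-1,[*((p[i]-p[a])/300).round(4).tolist(),0],0] for i in range(a+1,a+17)])
```

```text
[[-1, [-0.0037, 0.0096, 0], 0], [-1, [-0.0074, 0.0192, 0], 0], [-1, [-0.0112, 0.0288, 0], 0], [-1, [-0.0149, 0.0384, 0], 0], [-1, [-0.0186, 0.048, 0], 0], [-1, [-0.0223, 0.0576, 0], 0], [-1, [-0.0261, 0.0672, 0], 0], [-1, [-0.0298, 0.0768, 0], 0], [-1, [-0.0335, 0.0864, 0], 0], [-1, [-0.0372, 0.096, 0], 0], [-1, [-0.0409, 0.1056, 0], 0], [-1, [-0.0437, 0.1155, 0], 0], [-1, [-0.0453, 0.1257, 0], 0], [-1, [-0.0456, 0.136, 0], 0], [-1, [-0.0448, 0.1462, 0], 0], [-1, [-0.0427, 0.1563, 0], 0]]
[[-1, [0.0032, 0.0098, 0], 0], [-1, [0.0076, 0.0191, 0], 0], [-1, [0.0131, 0.0278, 0], 0], [-1, [0.0195, 0.0358, 0], 0], [-1, [0.0269, 0.043, 0], 0], [-1, [0.0351, 0.0493, 0], 0], [-1, [0.0439, 0.0545, 0], 0], [-1, [0.0533, 0.0587, 0], 0], [-1, [0.0631, 0.0618, 0], 0], [-1, [0.0733, 0.0636, 0], 0], [-1, [0.0835, 0.0642, 0], 0], [-1, [0.0938, 0.0636, 0], 0], [-1, [0.1039, 0.0618, 0], 0], [-1, [0.1138, 0.0588, 0], 0], [-1, [0.1232, 0.0547, 0], 0], [-1, [0.1321, 0.0495, 0], 0]]
[[-1, [0.0082, -0.0062, 0], 0], [-1, [0.0156, -0.0134, 0], 0], [-1, [0.0221, -0.0214, 0], 0], [-1, [0.0275, -0.0301, 0], 0], [-1, [0.032, -0.0394, 0], 0], [-1, [0.0357, -0.049, 0], 0], [-1, [0.0394, -0.0586, 0], 0], [-1, [0.0431, -0.0682, 0], 0], [-1, [0.0469, -0.0778, 0], 0], [-1, [0.0506, -0.0874, 0], 0], [-1, [0.0543, -0.097, 0], 0], [-1, [0.058, -0.1066, 0], 0], [-1, [0.0618, -0.1162, 0], 0], [-1, [0.0655, -0.1258, 0], 0], [-1, [0.0692, -0.1354, 0], 0], [-1, [0.0729, -0.145, 0], 0]]
```

Emit:
{"api": "play_rows", "payload": {
  "deltas": [
    [-1,[-0.0037,0.0096,0],0],
    [-1,[-0.0074,0.0192,0],0],
    [-1,[-0.0112,0.0288,0],0],
    [-1,[-0.0149,0.0384,0],0],
    [-1,[-0.0186,0.048,0],0],
    [-1,[-0.0223,0.0576,0],0],
    [-1,[-0.0261,0.0672,0],0],
    [-1,[-0.0298,0.0768,0],0],
    [-1,[-0.0335,0.0864,0],0],
    [-1,[-0.0372,0.096,0],0],
    [-1,[-0.0409,0.1056,0],0],
    [-1,[-0.0437,0.1155,0],0],
    [-1,[-0.0453,0.1257,0],0],
    [-1,[-0.0456,0.136,0],0],
    [-1,[-0.0448,0.1462,0],0],
    [-1,[-0.0427,0.1563,0],0]
  ]
}}

```text
t: 27.02
ee_pos: [531.6, 38.0, 135.0]
ee_rot: [0.622, 0.783, -0.0, -0.0]
force: [0.6, -0.0, -0.9]
finger_gap: 17.8
gripper_force: 30.0
```

Emit:
{"api": "play_rows", "payload": {
  "deltas": [
    [-1,[0.0032,0.0098,0],0],
    [-1,[0.0076,0.0191,0],0],
    [-1,[0.0131,0.0278,0],0],
    [-1,[0.0195,0.0358,0],0],
    [-1,[0.0269,0.043,0],0],
    [-1,[0.0351,0.0493,0],0],
    [-1,[0.0439,0.0545,0],0],
    [-1,[0.0533,0.0587,0],0],
    [-1,[0.0631,0.0618,0],0],
    [-1,[0.0733,0.0636,0],0],
    [-1,[0.0835,0.0642,0],0],
    [-1,[0.0938,0.0636,0],0],
    [-1,[0.1039,0.0618,0],0],
    [-1,[0.1138,0.0588,0],0],
    [-1,[0.1232,0.0547,0],0],
    [-1,[0.1321,0.0495,0],0]
  ]
}}

```text
t: 29.02
ee_pos: [571.3, 52.6, 134.9]
ee_rot: [0.622, 0.783, -0.0, -0.0]
force: [1.1, 0.7, -1.3]
finger_gap: 17.7
gripper_force: 30.0
```

Emit:
{"api": "play_rows", "payload": {
  "deltas": [
    [-1,[0.0082,-0.0062,0],0],
    [-1,[0.0156,-0.0134,0],0],
    [-1,[0.0221,-0.0214,0],0],
    [-1,[0.0275,-0.0301,0],0],
    [-1,[0.032,-0.0394,0],0],
    [-1,[0.0357,-0.049,0],0],
    [-1,[0.0394,-0.0586,0],0],
    [-1,[0.0431,-0.0682,0],0],
    [-1,[0.0469,-0.0778,0],0],
    [-1,[0.0506,-0.0874,0],0],
    [-1,[0.0543,-0.097,0],0],
    [-1,[0.058,-0.1066,0],0],
    [-1,[0.0618,-0.1162,0],0],
    [-1,[0.0655,-0.1258,0],0],
    [-1,[0.0692,-0.1354,0],0],
    [-1,[0.0729,-0.145,0],0],
    [-1,[0.0729,-0.145,0],0]
  ]
}}

```text
t: 31.15
ee_pos: [593.1, 9.0, 135.0]
ee_rot: [0.622, 0.783, 0.0, -0.0]
force: [-0.2, 0.5, -0.7]
finger_gap: 17.8
gripper_force: 30.0
```

Run:
```python
from h import *
M=np.array(calibration("wrist")["cam_to_world"]);s=read_state();e=s["ee_pos"];print(e,s["t"],s["force"])
im=snapshot("wrist");cv2.imwrite("pics/w10.png",im);np.save("M10.npy",M)
hsv=cv2.cvtColor(im,cv2.COLOR_BGR2HSV)
for r in range(196,220): print(r,"S",hsv[r,264:292,1].tolist())
```

```text
[593.13062152   9.00545013 134.95805234] 31.15 [-0.18752784  0.49135144 -0.74813464]
196 S [45, 43, 41, 42, 43, 40, 37, 42, 61, 143, 180, 180, 178, 172, 179, 180, 179, 178, 114, 55, 41, 41, 46, 51, 46, 43, 46, 47]
197 S [44, 42, 44, 45, 46, 44, 45, 39, 48, 127, 179, 176, 182, 180, 180, 179, 180, 187, 135, 58, 41, 40, 45, 43, 48, 52, 53, 51]
198 S [40, 43, 43, 41, 44, 41, 39, 41, 36, 121, 183, 187, 178, 179, 175, 176, 179, 184, 158, 63, 36, 40, 44, 45, 46, 46, 51, 54]
199 S [44, 42, 46, 47, 41, 43, 45, 40, 40, 119, 180, 184, 174, 173, 175, 176, 177, 184, 175, 60, 41, 41, 42, 46, 43, 51, 50, 55]
200 S [45, 40, 43, 42, 42, 45, 42, 44, 40, 83, 168, 178, 182, 174, 184, 179, 178, 183, 180, 73, 44, 39, 43, 49, 49, 51, 44, 47]
201 S [41, 42, 43, 44, 40, 44, 42, 42, 40, 65, 168, 178, 180, 172, 178, 184, 182, 184, 181, 104, 51, 42, 41, 50, 44, 49, 43, 46]
202 S [45, 43, 44, 39, 42, 42, 47, 40, 38, 61, 153, 182, 192, 178, 178, 185, 176, 189, 178, 117, 52, 41, 42, 52, 50, 43, 44, 46]
203 S [41, 41, 44, 41, 47, 44, 42, 40, 38, 55, 141, 187, 183, 173, 175, 182, 178, 174, 184, 119, 55, 37, 42, 46, 
[... 1314 characters left out ...]
, 45, 45, 44, 46, 46, 45, 40, 42, 76, 183, 175, 88, 11, 5, 3, 58, 172, 179, 80, 44, 43, 43, 48, 42, 43]
215 S [46, 42, 47, 45, 46, 44, 45, 43, 41, 42, 43, 79, 158, 166, 75, 11, 21, 8, 38, 139, 174, 107, 51, 44, 40, 42, 43, 48]
216 S [45, 42, 48, 40, 44, 47, 45, 44, 44, 42, 46, 54, 113, 99, 35, 22, 8, 21, 14, 72, 134, 103, 55, 45, 47, 41, 45, 43]
217 S [44, 45, 44, 47, 43, 43, 45, 45, 45, 45, 37, 37, 21, 20, 6, 11, 13, 13, 3, 15, 40, 59, 48, 41, 43, 43, 44, 44]
218 S [42, 45, 44, 45, 42, 45, 46, 44, 41, 40, 40, 37, 6, 6, 21, 14, 21, 16, 16, 11, 20, 31, 44, 45, 42, 43, 41, 43]
219 S [42, 44, 48, 47, 46, 41, 41, 44, 47, 45, 41, 30, 22, 14, 19, 23, 19, 16, 13, 11, 18, 15, 34, 44, 45, 44, 47, 49]
```

The needle is centred at the far end of the groove too, and no contact forces appeared along the run. Returning the stylus to its block.

Emit:
{"api": "play_rows", "payload": {
  "deltas": [
    [-1,[0,0,0.03],0],
    [-1,[0,0,0.1],0],
    [-1,[0,0,0.17],0],
    [-1,[0,0.05,0.2],0],
    [-1,[-0.02,0.17,0.21],0],
    [-1,[-0.05,0.33,0.21],0],
    [-1,[-0.08,0.5,0.21],0],
    [-1,[-0.1,0.66,0.21],0],
    [-1,[-0.12,0.79,0.21],0],
    [-1,[-0.125,0.8755,0.21],0],
    [-1,[-0.125,0.8755,0.21],0],
    [-1,[-0.125,0.8755,0.21],0],
    [-1,[-0.125,0.8755,0.21],0],
    [-1,[-0.125,0.8755,0.16],0],
    [-1,[-0.125,0.8755,0.1],0],
    [-1,[-0.125,0.8755,0.04],0],
    [-1,[-0.125,0.8755,-0.02],0],
    [-1,[-0.125,0.8755,-0.06],0]
  ]
}}

```text
t: 33.45
ee_pos: [554.8, 271.5, 114.8]
ee_rot: [0.622, 0.783, -0.001, -0.001]
force: [0.1, -0.0, -1.4]
finger_gap: 17.6
gripper_force: 30.0
```

Emit:
{"api": "play_rows", "payload": {
  "deltas": [
    [-1,[0,0,-0.012],0],
    [-1,[0,0,-0.024],0],
    [-1,[0,0,-0.032],0],
    [-1,[0,0,-0.036],0],
    [-1,[0,0,-0.036],0],
    [-1,[0,0,-0.036],0]
  ]
}}

```text
t: 34.2
ee_pos: [555.7, 271.9, 106.5]
ee_rot: [0.622, 0.783, 0.0, 0.0]
force: [0.2, 1.2, -0.6]
finger_gap: 17.9
gripper_force: 30.0
```

Emit:
{"api": "play_rows", "payload": {
  "deltas": [
    [-1,[0,0,-0.002],0],
    [-1,[0,0,-0.002],0],
    [0,[0,0,-0.002],0],
    [0,[0,0,-0.002],0],
    [0,[0,0,-0.002],0],
    [0.5,[0,0,-0.002],0],
    [1,[0,0,-0.002],0],
    [1,[0,0,0.1],0],
    [1,[0,0,0.25],0],
    [1,[0,0,0.42],0],
    [1,[0,0,0.6],0],
    [1,[0,-0.05,0.65],0],
    [1,[-0.05,-0.15,0.65],0],
    [1,[-0.05,-0.25,0.65],0],
    [1,[-0.05,-0.25,0.65],0],
    [1,[-0.05,-0.25,0.65],0]
  ]
}}

```text
t: 36.2
ee_pos: [540.3, 196.8, 300.2]
ee_rot: [0.622, 0.783, -0.0, -0.001]
force: [0.4, 0.4, 0.3]
finger_gap: 94.9
gripper_force: 0.0
```

Run:
```python
from h import *
print(read_state()["t"])
for c in("scene","side","wrist"):
    M=np.array(calibration(c)["cam_to_world"]);im=snapshot(c);cv2.imwrite(f"pics/end_{c}.png",im)
    for t in("stylus","block","band_under","ear_defenders","jar","bottle","dish"):
        print(c,t,[(W(c,d["point"],M).round(1).tolist(),round(d["score"],2)) for d in spot_point(c,t)[:3]])
    d=cv2.absdiff(im,cv2.imread("pics/%s0.png"%c)).max(2) if c!="wrist" else None
    if d is not None:
        for P in([555.6,271.8,145],[555.6,271.8,100],[555.6,271.8,67]):
            u=proj(c,[P])[0].astype(int);print(c,P,u,d[u[1]-3:u[1]+4,u[0]-3:u[0]+4].mean().round(1))
```

```text
36.2
scene stylus [([556.0, 267.6, 2.2], 0.65)]
scene block [([574.5, 373.0, 4.0], 0.87), ([492.7, 172.0, 3.4], 0.85), ([554.2, 268.3, 2.6], 0.75)]
scene band_under [([516.9, -286.1, 156.9], 0.71), ([531.3, 21.4, 30.5], 0.35), ([539.3, 6.7, 30.9], 0.29)]
scene ear_defenders []
scene jar [([720.8, 127.5, 6.3], 0.97), ([540.2, 3.6, 33.0], 0.56)]
scene bottle [([739.4, 26.4, 1.6], 0.5)]
scene dish []
scene [555.6, 271.8, 145] [374 281] 25.7
scene [555.6, 271.8, 100] [370 294] 13.7
scene [555.6, 271.8, 67] [367 303] 19.7
side stylus [([530.8, 44.2, 35.3], 0.53)]
side block [([572.7, 370.0, 0.4], 0.91), ([488.9, 169.5, 1.3], 0.77)]
side band_under [([517.8, -283.6, 156.5], 0.79)]
side ear_defenders [([514.6, -288.2, 75.0], 0.92)]
side jar [([719.9, 127.3, 2.1], 0.93)]
side bottle [([737.5, 26.0, -4.4], 0.81)]
side dish [([724.4, -132.1, -4.2], 0.83), ([736.3, 26.5, -5.4], 0.7)]
side [555.6, 271.8, 145] [184 154] 14.7
side [555.6, 271.8, 100] [187 168] 6.0
side [555.6, 271.8, 67] [190 178] 10.8
wrist stylus [([558.0, 276.9, 6.2], 0.84), ([545.0, -11.8, 31.2], 0.51)]
wrist block [([486.4, 170.4, 0.1], 0.89), ([576.9, 367.7, -2.9], 0.71), ([555.8, 272.9, -3.3], 0.68)]
wrist band_under [([567.9, 56.8, 32.0], 0.65)]
wrist ear_defenders []
wrist jar [([719.9, 129.9, -3.9], 0.77), ([568.2, 53.5, 28.9], 0.28)]
wrist bottle [([742.8, 32.9, 3.1], 0.89)]
wrist dish [([592.8, 5.3, 30.2], 0.61)]
```

```bash
python3 -c "
from plant import *
print(close_job())"
```

```text
the job is handed in; nothing more can be done
None
```

I handed the job in at about 37 s of the 72 s allowed: the ear defenders hang over the rail, the stylus tip ran the whole groove at about 2.5 cm/s with no sign of touching the cast, and the stylus is back in its block; the networks' last fixes show nothing else moved, and no verdict was returned.

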